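# Reload and close the cord dispenser

### The job

Reload the cord dispenser: put the flanged spool of cord upright on the spindle of the dark base plate, all the way down, and let go of it. Then set the metal cover over it, with its two ear holes on the matching dowels (large on large, small on small), and press it down against the sprung pins until it is shut flush on the base. Finish while still holding the cover pressed shut, and leave the other things on the table where they are.

Things in the scene. Friction and masses are not known exactly. Their poses are not given: they have to be found in the camera images.
- base: Dispenser base, fixed to the table: dark steel plate 190 (x) x 100 (y) x 15 mm. Origin: centre of its underside, on the table; z up, x along its length, pointing away from the robot within 0.35 rad. A steel spindle stands at the centre, a dowel 76 mm to either side of it along x, and between them a brass sprung pin at 58 mm either side.
- pin_near (a joint): Travel (m) of the sprung pin beside the large dowel: 0 up, 0.006 flush with the plate. 10 mm across, it stands 6 mm above the plate. The two pins carry the cover's weight, so a cover let go stays 6 mm open; shutting it takes 6 to 8 N of push from above, the two pins together.
- pin_far (a joint): The same for the pin beside the small dowel.
- spindle_foot (a point): Point on the plate's top face (15 mm above the table) on the axis of the spindle; axes as the base. The spindle is 12 mm across and 50 mm high above the plate, its top 8 mm tapering to 4 mm across.
- big_dowel (a point): Point on the plate's top face on the axis of the large dowel, at the -x end of the base (nearer the robot); axes as the base. The dowel is 14 mm across and 28 mm high above the plate, its top 10 mm tapering to 4 mm across.
- small_dowel (a point): The same for the small dowel at the +x end: 9 mm across, 28 mm high, its top 8 mm tapering to 3 mm across.
- spool: Spool of cord, 100 to 140 g, standing on the table: 40 mm high, two pale wooden flanges 56 mm across and 5 mm thick, grey cord 53 mm across wound between them, an 18 mm bore right through. Origin: centre of its underside; z along the bore, up at the start.
- cover: Dispenser cover, 240 to 390 g, open side down on the table: metal shell 92 (x) x 86 (y) x 60 mm, hollow below (walls 4, top 5, 55 mm clear inside), an ear 10 mm thick, 60 mm wide low at each end (184 mm over the ears); on top a dark wooden rib 60 (x) x 16 (y) x 30 mm. Origin: centre of its underside; z up, x along its length, at the start pointing away from the robot within 0.5 rad.
- cover_grip (a point): Point inside the rib on the cover's centre line, 80 mm above its underside, 20 mm above the shell's top and 10 mm below the rib's top; pinch the rib across y; axes as the cover.
- big_hole (a point): Centre, at the underside, of the 18 mm through hole in the -x ear of the cover, 76 mm from the cover's centre; it belongs on the large dowel.
- small_hole (a point): Centre, at the underside, of the 13 mm through hole in the +x ear, 76 mm from the cover's centre; it belongs on the small dowel.
- tin: Bystander: low metal tin, 36 mm across, 34 mm high, between the base and what stands to its left; origin centre of its underside.
- weight: Bystander: brass weight, 34 mm across, 36 mm high, between the base and what stands to its right; origin centre of its underside.
- cone: Bystander: tall slim grey thread cone without a bore, 60 mm across at the foot, 155 mm high, beyond the base; origin centre of its underside.
- jug: Bystander: amber glass jug, 80 mm across, 135 mm high, beyond the base; origin centre of its underside.
- sprayer: Bystander: clear spray bottle with a black head, 66 mm across, 176 mm high, far to the right; origin centre of its underside.
Not all that is in view belongs to the job. Leave any blue look-alike of the base alone.

How it is judged:
By the outcome, as a careful person would: the job done as asked, in the order asked, and still so for the second after the job is handed in, while the arm keeps its last pose, push and grip.
It also fails if it takes over 64 s, if anything falls off the work surface, if the arm or the gripper's body presses on something with over 40 N, if the wrist force passes 120 N, or if a joint passes its speed limit or range.

### The arm

A 6-joint arm with a two-finger parallel gripper is mounted at the origin on the work surface. World frame = base frame: x ahead of the robot, y to its left, z up, the work surface at z = 0. Lengths are in mm, angles in degrees, forces in N, time in s.
With the tool pointing down it reaches from about 300 to 850 mm from the base axis. Payload 4.2 kg.
Tool frame: the origin (TCP) lies midway between the tips of the shut fingers; the grasp point (between the pads) lies 19 mm behind it; z points along the fingers, y is the direction in which the jaws open and shut (so a half turn about z gives the same grasp; the last joint's range is limited). The gripper opens to 91 mm and grips with 3 to 60 N. Pads are 32 mm wide; open, the fingers measure 118 mm over their backs; the gripper's body (76 mm by 178 mm) begins 60 mm behind the grasp point.
Start: joints at [71.333, 18.312, 89.639, -0, 72.044, -1.146], TCP at [173.11, 548.34, 213.976] pointing down, gripper open.
Joint ranges: [-177.97, 177.97], [-48.28, 115.42], [12.27, 149.76], [-77.06, 257.06], [2.81, 150.46], [-146.56, 146.56]. Speed limits (degrees/s): [147.25, 147.25, 180, 180, 180, 180].

### API

Orientations are given as [roll, pitch, yaw] about the fixed x, y, z axes, in that order (R = Rz(yaw) Ry(pitch) Rx(roll)).
In Python, from workcell import env gives the robot as it stands.
- The arm moves only by the shell command python3 -m jog 'ROWS' [FORCE]. ROWS is JSON, a list of rows, each an object of numbers: "dx", "dy", "dz": the shift along the world's x, y, z in m; "wx", "wy", "wz": the turn, a rotation vector about the world's x, y, z in rad; "grip": the gripper's target within -1 to 1 (shut at 1, half-way at 0, fully open at -1). In form: [{"dx": .., "dy": .., "dz": .., "wx": .., "wy": .., "wz": .., "grip": ..}, ...]. A call has 1 to 10 rows; each row shifts and turns the commanded pose from where the row before left it; what a row does not reach is not made up. A row lasts 1/10 s, in which the tool goes at most 50 mm and 8.59 degrees, less where a joint would pass 70% of its speed; a pose out of reach is approached as far as the arm can. A call with a gripper value outside its range is refused whole. The fingers move at their own pace and stop on an object; FORCE is the grip in N (left out, the last holds). Time passes only in rows, so rows that do not move let the fingers close. It gives the time, the measured TCP pose, the force and the opening at its end, in the units of the state.
- env.state(): the state, without advancing time (a new reading comes with each control period).
- env.grab_frame(name): name is "scene" or "top" or "wrist"; returns the picture (384x512x3 uint8, red, green, blue); there is no depth.
- env.get_calibration(name): a dict with "fx", "fy", "cx", "cy" (pixels), "k1" (the pictures are not rectified: a ray, as slopes to the right and down, at radius r is drawn at 1 + k1 r^2 times it, then the intrinsics apply), "R" (3x3) and "t" (3): a world point X has camera coordinates R X + t. Camera axes: x right, y down, z forward; pixel columns grow to the right and rows downward; lengths in mm; the calibration is good to about 2 mm. A picture is of the moment at which its call begins: read the wrist's pose just before it. get_calibration takes no time and is no camera call; for the wrist camera it gives the pose at the moment of the call.
- env.job_done(): hands the job in, once; it reports no verdict.
The state is a dict: "time_s": time; "qpos": joint angles; "qvel": joint speeds; "effort": joint torques, N m; "ee_pos": TCP position; "ee_rot": TCP orientation; "force": force on the tool from outside, world axes, zero at the start; "torque": the same for the moment, N m; "gripper_width": finger opening in mm.
Only numpy, scipy, OpenCV 4.12 (cv2) and the standard library are available. Lean on these libraries where they do the work, as an engineer would, in place of code of your own. Each camera call takes 0.05 s, during which the arm holds its last target. There are 200 camera calls.

## Working session

There is one attempt and no reset: what is moved stays moved. The work goes in short steps, Python scripts to look and compute and a shell command to move; the robot and the scene stay as the last step left them, time stands still between calls to the robot, and variables do not carry over. Pictures are saved under pics/ and viewed, about 8 in all and at most 12, crops included, and the job is handed in when it is done.

```bash
mkdir -p pics; cat > h.py <<'E'
from workcell import env
import numpy as np, cv2
def snap(cam,name,crop=None,scale=1):
    s=env.state(); c=env.get_calibration(cam); im=env.grab_frame(cam)[:,:,::-1].copy()
    np.savez('pics/'+name+'.npz',**{k:np.array(v) for k,v in c.items()}); cv2.imwrite('pics/'+name+'.png',im)
    return im
def crop(name,u0,v0,u1,v1,s,out):
    im=cv2.imread('pics/'+name+'.png')[v0:v1,u0:u1]
    cv2.imwrite('pics/'+out+'.png',cv2.resize(im,None,fx=s,fy=s,interpolation=cv2.INTER_CUBIC))
def pt(name,u,v,z):
    c=np.load('pics/'+name+'.npz'); K=np.array([[c['fx'],0,c['cx']],[0,c['fy'],c['cy']],[0,0,1.]],float)
    x=cv2.undistortPoints(np.array([[[u,v]]],float),K,np.array([float(c['k1']),0,0,0.]))[0,0]
    R,t=c['R'],c['t'].ravel(); d=R.T@np.array([x[0],x[1],1]); o=-R.T@t
    return (o+d*(z-o[2])/d[2]).round(1)
def px(name,P):
    c=np.load('pics/'+name+'.npz'); p=c['R']@np.array(P,float)+c['t'].ravel(); x=p[:2]/p[2]; x=x*(1+c['k1']*(x@x))
    return (x*[c['fx'],c['fy']]+[c['cx'],c['cy']]).round(1)
E
python3 - <<'E'
from h import *
a=snap('top','top0'); b=snap('scene','scene0')
cv2.imwrite('pics/both.png',cv2.resize(np.vstack([a,b]),(400,600)))
cv2.imwrite('pics/top0b.png',cv2.resize(a,(800,600),interpolation=cv2.INTER_CUBIC))
for n in('top','scene'):
    c=env.get_calibration(n);print({k:np.round(v,3).tolist() for k,v in c.items()})
print(env.state())
E
```

```text
{'fx': 385.983, 'fy': 385.983, 'cx': 258.41, 'cy': 194.062, 'k1': -0.004, 'R': [[0.02, -0.999, -0.029], [-0.998, -0.018, -0.064], [0.064, 0.03, -0.998]], 't': [-22.949, 544.014, 1124.374]}
{'fx': 402.688, 'fy': 402.688, 'cx': 253.066, 'cy': 189.883, 'k1': 0.03, 'R': [[0.804, 0.594, 0.012], [0.44, -0.581, -0.685], [-0.4, 0.556, -0.729]], 't': [-428.86, -209.181, 1773.416]}
{'time_s': 0.1, 'qpos': array([ 7.13322891e+01,  1.83480785e+01,  8.96993478e+01, -1.00804309e-03,
        7.20428878e+01, -1.14749132e+00]), 'qvel': array([-0.00737853, -0.07357943, -0.12976858, -0.12160899, -0.00149686,
        0.00277343]), 'effort': array([-2.86293534e-04, -4.13327157e+01, -2.32515407e+01,  7.28905946e-02,
        4.20546310e-02, -4.85980263e-05]), 'ee_pos': array([172.97651087, 547.89805941, 213.20380128]), 'ee_rot': array([-1.79909685e+02, -8.50388085e-04,  1.62480091e+02]), 'force': array([ 0.44515904,  0.28271048, -0.59330501]), 'torque': array([-0.02275906,  0.00312798,  0.01718887]), 'gripper_width': 91.18103680048206}
```

View pics/top0b.png

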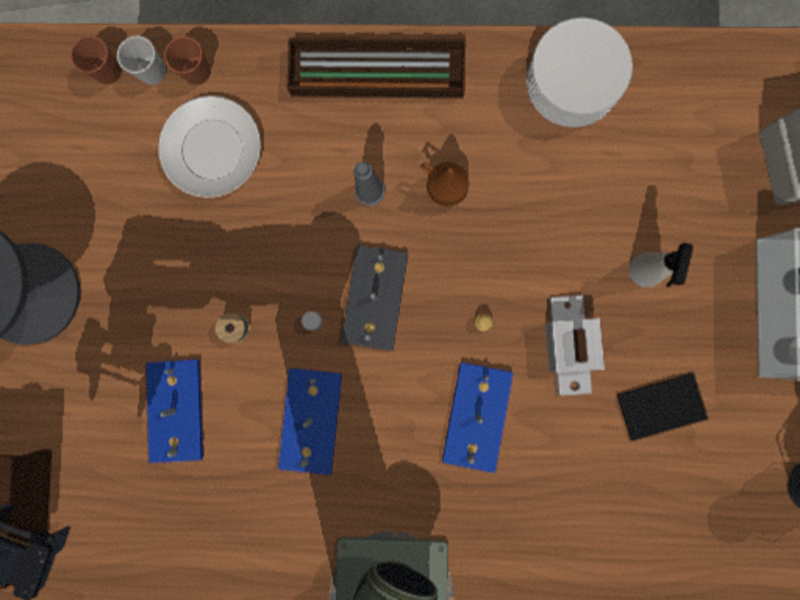

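View pics/scene0.png

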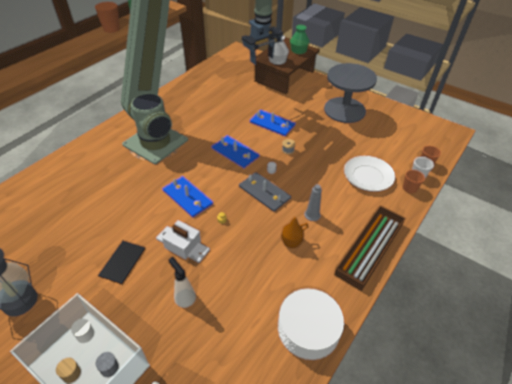

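The top view shows the spool at (231,328), the dark base centred at about (376,298), and the cover at about (575,345) in the 800-px picture. The tin is at (311,321), the weight at (484,322), and the cone and jug lie beyond the base.

```bash
python3 - <<'E'
from h import *
f=lambda u,v,z:pt('top0',u/1.5625,v/1.5625,z)
print('spool top',f(231,327,40))
print('base corners',[f(*p,15).tolist() for p in((360,244),(408,249),(393,350),(343,343))])
c=np.mean([f(*p,15) for p in((360,244),(408,249),(393,350),(343,343))],0);print(c)
print('pins',f(379,267,21),f(369,327,21))
print('holes',f(568,305,10),f(574,386,10))
print('rib top',f(577,330,90),f(584,361,90))
print('tin',f(311,320,34),'weight',f(483,321,36),'cone',f(369,195,0),'jug',f(447,190,30),'spray',f(650,268,0))
a=cv2.imread('pics/top0.png');cv2.imwrite('pics/c1.png',np.hstack([cv2.resize(a[150:230,210:270],(420,560),interpolation=2),cv2.resize(a[180:260,340:394],(378,560),interpolation=2)]))
E
```

```text
spool top [492.5 308.5  40. ]
base corners [[656.4, 73.7, 15.0], [648.2, -18.3, 15.0], [455.6, 6.2, 15.0], [466.9, 101.3, 15.0]]
[556.775  40.725  15.   ]
pins [612.1  35.9  21. ] [498.   52.1  21. ]
holes [ 547.2 -322.7   10. ] [ 395.3 -334.3   10. ]
rib top [ 498.3 -319.2   90. ] [ 444.4 -331.5   90. ]
tin [508.6 160.   34. ] weight [ 512.9 -160.3   36. ] cone [755.3  60.1   0. ] jug [759.5 -90.2  30. ] spray [ 621.4 -480.2    0. ]
```

View pics/c1.png

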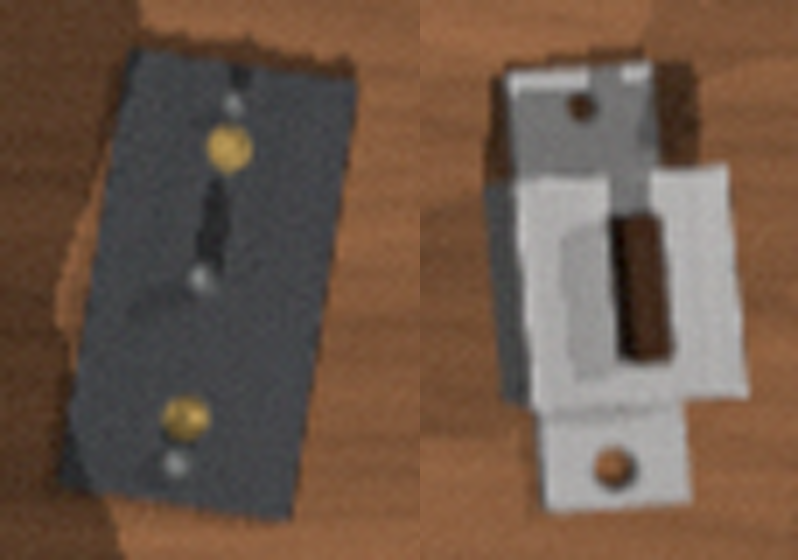

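Pins are 115 mm apart (116 given) and the holes 152 mm (152 given), so the measurements hold. Base yaw is about -8° and cover yaw about +4.4°. I'm moving to the spool now, with the jaws turned along base y.

```bash
python3 -m jog '[{"dx":0.032,"dy":-0.024,"wz":0.0164,"grip":-1},{"dx":0.032,"dy":-0.024,"wz":0.0164},{"dx":0.032,"dy":-0.024,"wz":0.0164},{"dx":0.032,"dy":-0.024,"wz":0.0164},{"dx":0.032,"dy":-0.024,"wz":0.0164},{"dx":0.032,"dy":-0.024,"wz":0.0164},{"dx":0.032,"dy":-0.024,"wz":0.0164},{"dx":0.032,"dy":-0.024,"wz":0.0164},{"dx":0.032,"dy":-0.024,"wz":0.0164},{"dx":0.032,"dy":-0.024,"wz":0.0164}]' 20
python3 - <<'E'
from h import *
snap('wrist','w1')
print(env.state()['ee_pos'],env.state()['ee_rot'],env.state()['gripper_width']); print(px('w1',[492.5,308.5,40]))
E
```

```text
[172.99317232 547.96744295 213.29694838] [-1.79921615e+02 -6.01172984e-04  1.62479195e+02] 91.37558016847207
[162.3 446.9]invalid input
```

View pics/w1.png

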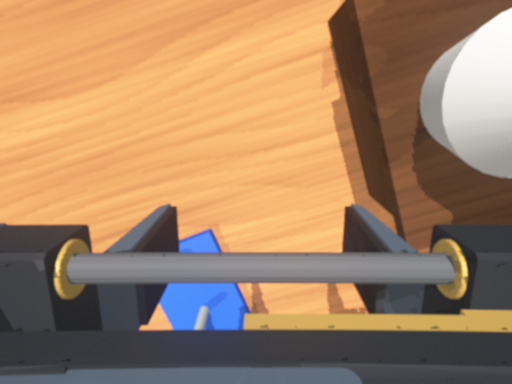

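The wrist view shows the fingers at columns 170/350 and no spool. The move was refused as invalid input, so rows probably need every key.

```bash
python3 -m jog '[{"dx":0.032,"dy":-0.024,"dz":0,"wx":0,"wy":0,"wz":0.0164,"grip":-1},{"dx":0.032,"dy":-0.024,"dz":0,"wx":0,"wy":0,"wz":0.0164,"grip":-1},{"dx":0.032,"dy":-0.024,"dz":0,"wx":0,"wy":0,"wz":0.0164,"grip":-1},{"dx":0.032,"dy":-0.024,"dz":0,"wx":0,"wy":0,"wz":0.0164,"grip":-1},{"dx":0.032,"dy":-0.024,"dz":0,"wx":0,"wy":0,"wz":0.0164,"grip":-1},{"dx":0.032,"dy":-0.024,"dz":0,"wx":0,"wy":0,"wz":0.0164,"grip":-1},{"dx":0.032,"dy":-0.024,"dz":0,"wx":0,"wy":0,"wz":0.0164,"grip":-1},{"dx":0.032,"dy":-0.024,"dz":0,"wx":0,"wy":0,"wz":0.0164,"grip":-1},{"dx":0.032,"dy":-0.024,"dz":0,"wx":0,"wy":0,"wz":0.0164,"grip":-1},{"dx":0.032,"dy":-0.024,"dz":0,"wx":0,"wy":0,"wz":0.0164,"grip":-1}]' 20
python3 - <<'E'
from h import *
snap('wrist','w2')
print(env.state()['ee_pos'],env.state()['ee_rot'],env.state()['gripper_width']); print(px('w2',[492.5,308.5,40]))
for p in([400,308,0],[555,44,15],[600,308,0],[471,-328,10]):print(p,px('w2',p))
c=np.load('pics/w2.npz');print(-c['R'].T@c['t'],c['R'][2])
E
```

```text
time_s: 1.15
ee_pos: [494.1, 307.1, 213.7]
ee_rot: [-180.0, -0.0, 171.9]
force: [0.8, 0.5, -0.7]
gripper_width: 91.2
[499.1294011  303.47101472 213.53117865] [-179.84681319    0.2825378   171.75998318] 91.25983355778887
[262.5 168. ]
[400, 308, 0] [250.1  79.5]
[555, 44, 15] [ 51.1 244.9]
[600, 308, 0] [273.8 244.3]
[471, -328, 10] [-305.5  221.7]
[421.78638181 316.20497778 383.7438607 ] [ 0.2542051  -0.03603063 -0.96647895]
```

View pics/w2.png

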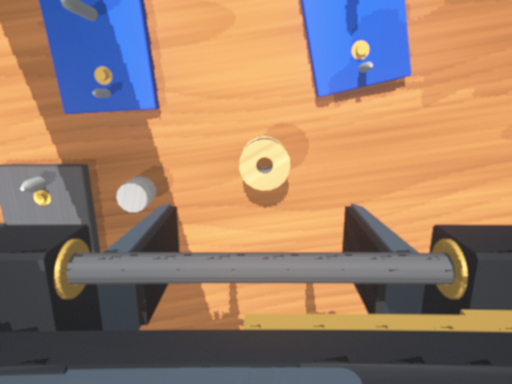

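The wrist view shows the spool's bore centre at about (264.5,165.5), with the tin at (135,195) and the base edge on the left.

```bash
python3 - <<'E'
from h import *
print(pt('w2',264.5,165.5,40))
snap('wrist','w3');s=env.state();print(s['ee_pos'],s['ee_rot'])
im=cv2.imread('pics/w3.png');h=cv2.cvtColor(im[120:210,220:310],cv2.COLOR_BGR2HSV)
m=(((h[...,2]>200)&(h[...,1]<130))*255).astype('uint8')
m=cv2.morphologyEx(m,cv2.MORPH_CLOSE,np.ones((15,15)))
cs=max(cv2.findContours(m,0,1)[0],key=cv2.contourArea);e=cv2.fitEllipse(cv2.convexHull(cs));print(e, cv2.boundingRect(cs))
print(pt('w3',e[0][0]+220,e[0][1]+120,40))
E
```

```text
[490.1 311.   40. ]
[496.3836479  305.44539002 213.37446329] [-1.79931255e+02  7.82740549e-02  1.71616299e+02]
((47.225196838378906, 37.292022705078125), (52.638851165771484, 55.68613052368164), 173.11477661132812) (21, 10, 53, 56)
[487.6 310.9  40. ]
```

```bash
python3 -m jog '[{"dx":-0.002,"dy":0.0015,"dz":-0.02,"wx":0,"wy":0,"wz":0,"grip":-1},{"dx":0,"dy":0,"dz":-0.03,"wx":0,"wy":0,"wz":0,"grip":-1},{"dx":0,"dy":0,"dz":-0.03,"wx":0,"wy":0,"wz":0,"grip":-1},{"dx":0,"dy":0,"dz":-0.03,"wx":0,"wy":0,"wz":0,"grip":-1},{"dx":0,"dy":0,"dz":-0.03,"wx":0,"wy":0,"wz":0,"grip":-1},{"dx":0,"dy":0,"dz":-0.02,"wx":0,"wy":0,"wz":0,"grip":-1},{"dx":0,"dy":0,"dz":0,"wx":0,"wy":0,"wz":0,"grip":-1},{"dx":0,"dy":0,"dz":0,"wx":0,"wy":0,"wz":0,"grip":-1},{"dx":0,"dy":0,"dz":0,"wx":0,"wy":0,"wz":0,"grip":-1}]' 20
python3 - <<'E'
from h import *
snap('wrist','w4');s=env.state();print(s['ee_pos'],s['ee_rot'])
print(px('w4',[491,310,40]),px('w4',[491-28,310,40]),px('w4',[491+28,310,40]))
E
```

```text
time_s: 2.15
ee_pos: [491.8, 310.6, 55.4]
ee_rot: [179.9, 0.1, 171.9]
force: [0.1, 0.2, -0.0]
gripper_width: 91.1
[491.87691098 310.56881058  55.51743441] [1.79887965e+02 1.25579889e-01 1.71885197e+02]
[261.  223.3] [254.1 178.4] [267.4 265.2]
```

View pics/w4.png

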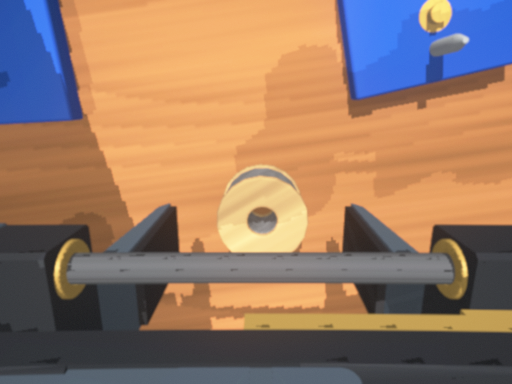

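The bore shows at (262,220), so the spool is at about x=489. I'll shift 2 mm, go down, grip and lift.

```bash
python3 -m jog '[{"dx":-0.0025,"dy":0,"dz":-0.02,"wx":0,"wy":0,"wz":0,"grip":-1},{"dx":0,"dy":0,"dz":-0.02,"wx":0,"wy":0,"wz":0,"grip":-1},{"dx":0,"dy":0,"dz":-0.009,"wx":0,"wy":0,"wz":0,"grip":-1},{"dx":0,"dy":0,"dz":0,"wx":0,"wy":0,"wz":0,"grip":-1},{"dx":0,"dy":0,"dz":0,"wx":0,"wy":0,"wz":0,"grip":1},{"dx":0,"dy":0,"dz":0,"wx":0,"wy":0,"wz":0,"grip":1},{"dx":0,"dy":0,"dz":0,"wx":0,"wy":0,"wz":0,"grip":1},{"dx":0,"dy":0,"dz":0,"wx":0,"wy":0,"wz":0,"grip":1},{"dx":0,"dy":0,"dz":0,"wx":0,"wy":0,"wz":0,"grip":1},{"dx":0,"dy":0,"dz":0,"wx":0,"wy":0,"wz":0,"grip":1}]' 20
```

```text
time_s: 3.2
ee_pos: [488.9, 310.2, 5.5]
ee_rot: [179.9, 0.0, 171.9]
force: [-0.2, 1.1, 3.0]
gripper_width: 55.4
```

```bash
python3 -m jog '[{"dx":0,"dy":0,"dz":0.015,"wx":0,"wy":0,"wz":0,"grip":1},{"dx":0,"dy":0,"dz":0.03,"wx":0,"wy":0,"wz":0,"grip":1},{"dx":0.01,"dy":-0.02,"dz":0.04,"wx":0,"wy":0,"wz":0,"grip":1},{"dx":0.02,"dy":-0.036,"dz":0.03,"wx":0,"wy":0,"wz":0,"grip":1},{"dx":0.02,"dy":-0.04,"dz":0,"wx":0,"wy":0,"wz":0,"grip":1},{"dx":0.025,"dy":-0.04,"dz":0,"wx":0,"wy":0,"wz":0,"grip":1},{"dx":0.025,"dy":-0.04,"dz":0,"wx":0,"wy":0,"wz":0,"grip":1},{"dx":0.025,"dy":-0.04,"dz":0,"wx":0,"wy":0,"wz":0,"grip":1},{"dx":0.02,"dy":-0.03,"dz":0,"wx":0,"wy":0,"wz":0,"grip":1},{"dx":0.005,"dy":-0.02,"dz":0,"wx":0,"wy":0,"wz":0,"grip":1}]' 20
python3 -m jog '[{"dx":0,"dy":0,"dz":0,"wx":0,"wy":0,"wz":0,"grip":1},{"dx":0,"dy":0,"dz":0,"wx":0,"wy":0,"wz":0,"grip":1},{"dx":0,"dy":0,"dz":0,"wx":0,"wy":0,"wz":0,"grip":1},{"dx":0,"dy":0,"dz":0,"wx":0,"wy":0,"wz":0,"grip":1}]'
python3 - <<'E'
from h import *
snap('wrist','w5');s=env.state();print(s['ee_pos'],s['ee_rot'])
print(px('w5',[555.5,43.5,15]),px('w5',[498,52,21]))
im=cv2.imread('pics/w5.png');cv2.imwrite('pics/w5b.png',cv2.resize(im[:280],(800,438),interpolation=2))
E
```

```text
time_s: 4.2
ee_pos: [639.9, 41.7, 118.7]
ee_rot: [-180.0, 0.0, 171.7]
force: [0.8, -0.1, -1.3]
gripper_width: 55.2
time_s: 4.6
ee_pos: [637.7, 45.7, 119.4]
ee_rot: [180.0, -0.0, 172.0]
force: [0.3, 0.0, -0.7]
gripper_width: 55.2
[637.85186689  45.63813105 119.50775264] [ 1.79986576e+02 -8.64108287e-03  1.71959633e+02]
[244.4  87.9] [243.4   3.8]
```

View pics/w5b.png

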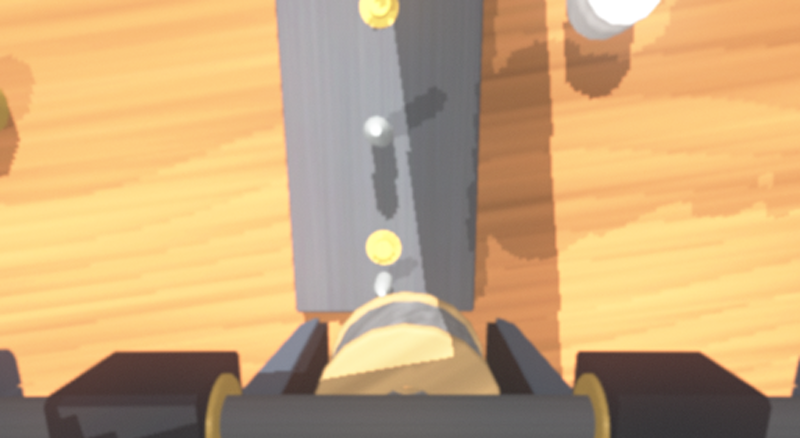

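The picture (scale 1.5625) shows the spindle tip at (377,128), pins at (383,247) and (379,9), the small dowel at (383,282), and the held spool's top rim at about (408,323).

```bash
python3 - <<'E'
from h import *
f=lambda u,v,z:pt('w5',u/1.5625,v/1.5625,z)
a,b=f(383,247,21),f(379,9,21)
print('pins',a,b,(a+b)/2,np.linalg.norm(a-b),np.degrees(np.arctan2(*(a-b)[1::-1])))
print('spindle',f(377,127,65),'sdowel',f(383,280,43))
print('plate near edges at end',f(298,310,15),f(476,310,15),f(280,10,15),f(482,10,15))
print('spool top rim',f(408,323,154),'bottom rim',f(406,292,114),'bore edge',f(407,392,154))
E
```

```text
pins [610.3  35.8  21. ] [499.1  51.2  21. ] [554.7  43.5  21. ] 112.2613023263136 -7.884694872332023
spindle [552.9  44.2  65. ] sdowel [622.9  34.9  43. ]
plate near edges at end [639.8 -16.8  15. ] [653.7  81.3  15. ] [491.7   4.3  15. ] [505.1  99.7  15. ]
spool top rim [610.1  48.8 154. ] bottom rim [611.8  48.  114. ] bore edge [630.6  45.6 154. ]
```

```bash
python3 -m jog '[{"dx":-0.02,"dy":0,"dz":0,"wx":0,"wy":0,"wz":0,"grip":1},{"dx":-0.03,"dy":-0.0016,"dz":0,"wx":0,"wy":0,"wz":0,"grip":1},{"dx":-0.024,"dy":0,"dz":0,"wx":0,"wy":0,"wz":0,"grip":1},{"dx":-0.01,"dy":0,"dz":-0.01,"wx":0,"wy":0,"wz":0,"grip":1},{"dx":0,"dy":0,"dz":-0.02,"wx":0,"wy":0,"wz":0,"grip":1},{"dx":0,"dy":0,"dz":-0.01,"wx":0,"wy":0,"wz":0,"grip":1},{"dx":0,"dy":0,"dz":0,"wx":0,"wy":0,"wz":0,"grip":1},{"dx":0,"dy":0,"dz":0,"wx":0,"wy":0,"wz":0,"grip":1},{"dx":0,"dy":0,"dz":0,"wx":0,"wy":0,"wz":0,"grip":1},{"dx":0,"dy":0,"dz":0,"wx":0,"wy":0,"wz":0,"grip":1}]'
python3 -m jog '[{"dx":0,"dy":0,"dz":-0.004,"wx":0,"wy":0,"wz":0,"grip":1},{"dx":0,"dy":0,"dz":-0.004,"wx":0,"wy":0,"wz":0,"grip":1},{"dx":0,"dy":0,"dz":-0.004,"wx":0,"wy":0,"wz":0,"grip":1},{"dx":0,"dy":0,"dz":-0.004,"wx":0,"wy":0,"wz":0,"grip":1},{"dx":0,"dy":0,"dz":-0.004,"wx":0,"wy":0,"wz":0,"grip":1},{"dx":0,"dy":0,"dz":0,"wx":0,"wy":0,"wz":0,"grip":1}]'
python3 - <<'E'
from h import *
snap('wrist','w6')
im=cv2.imread('pics/w6.png');cv2.imwrite('pics/w6b.png',cv2.resize(im[:280],(800,438),interpolation=2))
E
```

```text
time_s: 5.65
ee_pos: [554.9, 43.0, 80.1]
ee_rot: [180.0, 0.1, 171.9]
force: [0.2, -0.2, -1.5]
gripper_width: 54.9
time_s: 6.25
ee_pos: [553.7, 42.9, 58.6]
ee_rot: [-180.0, -0.1, 171.9]
force: [0.4, -0.2, -1.5]
gripper_width: 55.2
```

View pics/w6b.png

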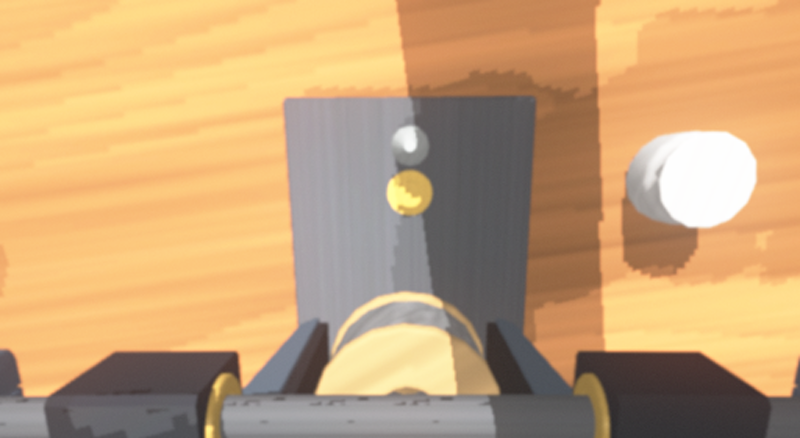

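Pin (410,191), dowel (410,145) and spool (408) line up. The underside is 12 mm below the spindle tip with no contact force, so the spindle is in the bore. Continuing down.

```bash
python3 -m jog '[{"dx":0,"dy":0.0005,"dz":-0.006,"wx":0,"wy":0,"wz":0,"grip":1},{"dx":0,"dy":0,"dz":-0.006,"wx":0,"wy":0,"wz":0,"grip":1},{"dx":0,"dy":0,"dz":-0.006,"wx":0,"wy":0,"wz":0,"grip":1},{"dx":0,"dy":0,"dz":-0.006,"wx":0,"wy":0,"wz":0,"grip":1},{"dx":0,"dy":0,"dz":-0.006,"wx":0,"wy":0,"wz":0,"grip":1},{"dx":0,"dy":0,"dz":-0.004,"wx":0,"wy":0,"wz":0,"grip":1},{"dx":0,"dy":0,"dz":-0.003,"wx":0,"wy":0,"wz":0,"grip":1},{"dx":0,"dy":0,"dz":0,"wx":0,"wy":0,"wz":0,"grip":1},{"dx":0,"dy":0,"dz":0,"wx":0,"wy":0,"wz":0,"grip":1}]'
```

```text
time_s: 7.2
ee_pos: [554.4, 43.4, 22.5]
ee_rot: [180.0, 0.0, 171.9]
force: [0.5, -0.3, -1.2]
gripper_width: 54.9
```

```bash
python3 -m jog '[{"dx":0,"dy":0,"dz":-0.0015,"wx":0,"wy":0,"wz":0,"grip":1},{"dx":0,"dy":0,"dz":-0.001,"wx":0,"wy":0,"wz":0,"grip":1},{"dx":0,"dy":0,"dz":-0.001,"wx":0,"wy":0,"wz":0,"grip":1},{"dx":0,"dy":0,"dz":0,"wx":0,"wy":0,"wz":0,"grip":1},{"dx":0,"dy":0,"dz":0,"wx":0,"wy":0,"wz":0,"grip":1}]'
```

```text
time_s: 7.7
ee_pos: [554.5, 43.4, 20.3]
ee_rot: [180.0, 0.1, 171.9]
force: [-2.2, -0.8, 7.5]
gripper_width: 55.3
```

Seated: 7.5 N at the expected height (20.3 against 20.5). Opening and lifting away.

```bash
python3 -m jog '[{"dx":0,"dy":0,"dz":0,"wx":0,"wy":0,"wz":0,"grip":-1},{"dx":0,"dy":0,"dz":0,"wx":0,"wy":0,"wz":0,"grip":-1},{"dx":0,"dy":0,"dz":0,"wx":0,"wy":0,"wz":0,"grip":-1},{"dx":0,"dy":0,"dz":0,"wx":0,"wy":0,"wz":0,"grip":-1},{"dx":0,"dy":0,"dz":0,"wx":0,"wy":0,"wz":0,"grip":-1},{"dx":0,"dy":0,"dz":0.02,"wx":0,"wy":0,"wz":0,"grip":-1},{"dx":0,"dy":0,"dz":0.03,"wx":0,"wy":0,"wz":0,"grip":-1},{"dx":0,"dy":0,"dz":0.04,"wx":0,"wy":0,"wz":0,"grip":-1},{"dx":0,"dy":0,"dz":0.04,"wx":0,"wy":0,"wz":0,"grip":-1},{"dx":0,"dy":0,"dz":0.04,"wx":0,"wy":0,"wz":0,"grip":-1}]'
python3 -m jog '[{"dx":0,"dy":0,"dz":0,"wx":0,"wy":0,"wz":0,"grip":-1},{"dx":0.03,"dy":0,"dz":0,"wx":0,"wy":0,"wz":0,"grip":-1},{"dx":0.03,"dy":0,"dz":0,"wx":0,"wy":0,"wz":0,"grip":-1},{"dx":0,"dy":0,"dz":0,"wx":0,"wy":0,"wz":0,"grip":-1},{"dx":0,"dy":0,"dz":0,"wx":0,"wy":0,"wz":0,"grip":-1},{"dx":0,"dy":0,"dz":0,"wx":0,"wy":0,"wz":0,"grip":-1},{"dx":0,"dy":0,"dz":0,"wx":0,"wy":0,"wz":0,"grip":-1}]'
python3 - <<'E'
from h import *
snap('wrist','w7')
im=cv2.imread('pics/w7.png');cv2.imwrite('pics/w7b.png',cv2.resize(im[:280],(800,438),interpolation=2))
E
```

```text
time_s: 8.7
ee_pos: [553.9, 43.4, 190.3]
ee_rot: [180.0, -0.0, 171.9]
force: [1.0, -0.1, -1.6]
gripper_width: 91.1
time_s: 9.4
ee_pos: [613.2, 43.4, 188.8]
ee_rot: [-180.0, -0.1, 171.9]
force: [0.5, 0.0, -0.5]
gripper_width: 91.2
```

View pics/w7b.png

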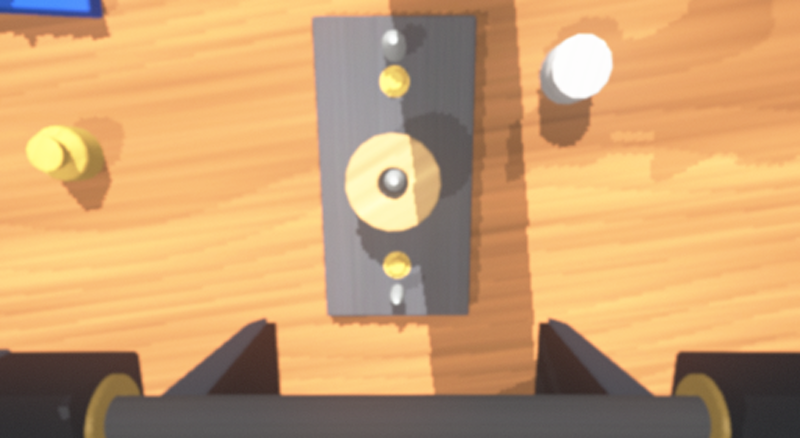

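The spool sits flat around the spindle, which stands centred in the bore at (394,181). Both pins are up at (394,81) and (397,264), and the dowels are clear. Nine pictures viewed so far.

```bash
python3 - <<'E'
from h import *
f=lambda u,v,z:pt('w7',u/1.5625,v/1.5625,z)
a,b=f(397,264,21),f(394,81,21)
print('pins',a,b,(a+b)/2,np.linalg.norm(a-b),np.degrees(np.arctan2(*(a-b)[1::-1])))
print('spindle',f(396,176,65),'sd',f(397,290,43),'bd',f(393,32,43),'spool',f(393,182,55))
c=[f(*p,15) for p in((313,17),(476,14),(328,315),(469,315))];print(c,np.mean(c,0))
print('weight',f(45,150,36))
E
```

```text
pins [610.   36.1  21. ] [497.3  51.1  21. ] [553.65  43.6   21.  ] 113.6938432809798 -7.581322641249216
spindle [551.6  45.1  65. ] sd [622.2  34.7  43. ] bd [475.2  54.4  43. ] spool [555.   42.6  55. ]
[array([454.7,   8.2,  15. ]), array([466.9, 105.2,  15. ]), array([640.4, -17.2,  15. ]), array([654.4,  80.3,  15. ])] [554.1    44.125  15.   ]
weight [ 509.1 -160.2   36. ]
```

```bash
python3 -m jog '[{"dx":-0.014,"dy":-0.02,"dz":0.01,"wx":0,"wy":0,"wz":0.0218,"grip":-1},{"dx":-0.014,"dy":-0.04,"dz":0,"wx":0,"wy":0,"wz":0.0218,"grip":-1},{"dx":-0.014,"dy":-0.044,"dz":0,"wx":0,"wy":0,"wz":0.0218,"grip":-1},{"dx":-0.014,"dy":-0.044,"dz":0,"wx":0,"wy":0,"wz":0.0218,"grip":-1},{"dx":-0.014,"dy":-0.044,"dz":0,"wx":0,"wy":0,"wz":0.0218,"grip":-1},{"dx":-0.014,"dy":-0.044,"dz":0,"wx":0,"wy":0,"wz":0.0218,"grip":-1},{"dx":-0.014,"dy":-0.044,"dz":0,"wx":0,"wy":0,"wz":0.0218,"grip":-1},{"dx":-0.014,"dy":-0.044,"dz":0,"wx":0,"wy":0,"wz":0.0218,"grip":-1},{"dx":-0.014,"dy":-0.03,"dz":0,"wx":0,"wy":0,"wz":0.0218,"grip":-1},{"dx":-0.016,"dy":-0.018,"dz":0,"wx":0,"wy":0,"wz":0.0218,"grip":-1}]'
python3 -m jog '[{"dx":0,"dy":0,"dz":0,"wx":0,"wy":0,"wz":0,"grip":-1},{"dx":0,"dy":0,"dz":0,"wx":0,"wy":0,"wz":0,"grip":-1},{"dx":0,"dy":0,"dz":0,"wx":0,"wy":0,"wz":0,"grip":-1},{"dx":0,"dy":0,"dz":0,"wx":0,"wy":0,"wz":0,"grip":-1}]'
python3 - <<'E'
from h import *
snap('wrist','w8')
im=cv2.imread('pics/w8.png');cv2.imwrite('pics/w8b.png',cv2.resize(im[:280],(800,438),interpolation=2))
E
```

```text
time_s: 10.45
ee_pos: [471.1, -330.8, 199.0]
ee_rot: [-180.0, 0.0, -175.7]
force: [0.2, -0.2, 0.5]
gripper_width: 91.4
time_s: 10.85
ee_pos: [472.9, -327.6, 199.0]
ee_rot: [180.0, 0.0, -175.6]
force: [0.3, -1.2, -0.7]
gripper_width: 91.1
```

View pics/w8b.png

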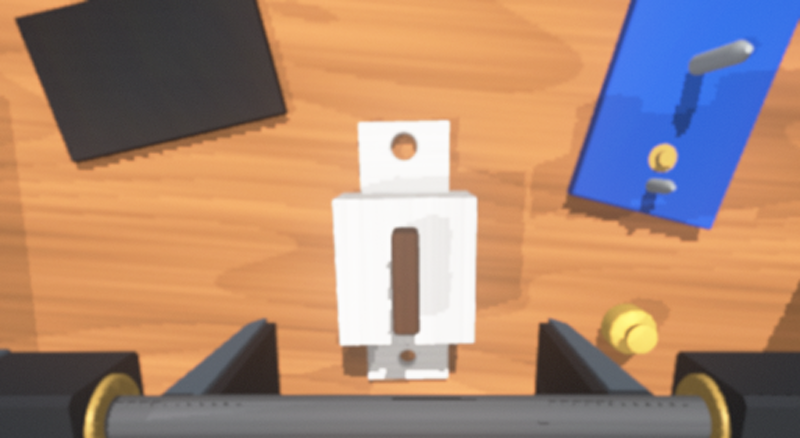

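The cover is upright below the jaws: rib top from (405,228) to (405,334), large hole at (403,146), small hole at (407,355), weight to the right.

```bash
python3 - <<'E'
from h import *
f=lambda u,v,z:pt('w8',u/1.5625,v/1.5625,z)
a,b=f(403.5,146,10),f(407,355,10)
print('holes',a,b,(a+b)/2,np.linalg.norm(a-b),np.degrees(np.arctan2(*(b-a)[1::-1])))
a,b=f(405,228,90),f(405,334,90)
print('rib',a,b,(a+b)/2,np.linalg.norm(a-b),np.degrees(np.arctan2(*(b-a)[1::-1])))
c=[f(*p,60) for p in((333,199),(476,196),(341,345),(474,343))];print(c,np.mean(c,0))
E
```

```text
holes [ 395.1 -336.6   10. ] [ 544.4 -322.8   10. ] [ 469.75 -329.7    10.  ] 149.936419858552 5.280920870767235
rib [ 438.7 -332.1   90. ] [ 499.4 -327.5   90. ] [ 469.05 -329.8    90.  ] 60.87405030060016 4.333735996975426
[array([ 429. , -375.7,   60. ]), array([ 420.8, -291.5,   60. ]), array([ 520.6, -366.9,   60. ]), array([ 512.8, -282.4,   60. ])] [ 470.8   -329.125   60.   ]
```

```bash
python3 -m jog '[{"dx":-0.0025,"dy":-0.002,"dz":-0.02,"wx":0,"wy":0,"wz":0.012,"grip":-1},{"dx":0,"dy":0,"dz":-0.03,"wx":0,"wy":0,"wz":0,"grip":-1},{"dx":0,"dy":0,"dz":-0.03,"wx":0,"wy":0,"wz":0,"grip":-1},{"dx":0,"dy":0,"dz":-0.03,"wx":0,"wy":0,"wz":0,"grip":-1},{"dx":0,"dy":0,"dz":-0.015,"wx":0,"wy":0,"wz":0,"grip":-1},{"dx":0,"dy":0,"dz":-0.01,"wx":0,"wy":0,"wz":0,"grip":-1},{"dx":0,"dy":0,"dz":0,"wx":0,"wy":0,"wz":0,"grip":-1},{"dx":0,"dy":0,"dz":0,"wx":0,"wy":0,"wz":0,"grip":-1}]' 45
python3 -m jog '[{"dx":0,"dy":0,"dz":0,"wx":0,"wy":0,"wz":0,"grip":1},{"dx":0,"dy":0,"dz":0,"wx":0,"wy":0,"wz":0,"grip":1},{"dx":0,"dy":0,"dz":0,"wx":0,"wy":0,"wz":0,"grip":1},{"dx":0,"dy":0,"dz":0,"wx":0,"wy":0,"wz":0,"grip":1},{"dx":0,"dy":0,"dz":0,"wx":0,"wy":0,"wz":0,"grip":1},{"dx":0,"dy":0,"dz":0,"wx":0,"wy":0,"wz":0,"grip":1},{"dx":0,"dy":0,"dz":0,"wx":0,"wy":0,"wz":0,"grip":1},{"dx":0,"dy":0,"dz":0,"wx":0,"wy":0,"wz":0,"grip":1}]' 45
```

```text
time_s: 11.7
ee_pos: [470.5, -330.7, 64.6]
ee_rot: [-180.0, 0.1, -174.9]
force: [-0.6, -0.7, -1.0]
gripper_width: 91.1
time_s: 12.5
ee_pos: [469.7, -330.6, 63.9]
ee_rot: [180.0, -0.0, -174.9]
force: [-0.7, -0.5, -0.5]
gripper_width: 30.2
```

```bash
python3 -m jog '[{"dx":0,"dy":0,"dz":0,"wx":0,"wy":0,"wz":0,"grip":1},{"dx":0,"dy":0,"dz":0,"wx":0,"wy":0,"wz":0,"grip":1},{"dx":0,"dy":0,"dz":0,"wx":0,"wy":0,"wz":0,"grip":1},{"dx":0,"dy":0,"dz":0,"wx":0,"wy":0,"wz":0,"grip":1},{"dx":0,"dy":0,"dz":0,"wx":0,"wy":0,"wz":0,"grip":1}]' 45
```

```text
time_s: 13.0
ee_pos: [469.6, -330.4, 63.9]
ee_rot: [180.0, -0.0, -175.0]
force: [0.3, 1.1, 0.7]
gripper_width: 15.7
```

```bash
python3 -m jog '[{"dx":0,"dy":0,"dz":0.01,"wx":0,"wy":0,"wz":0,"grip":1},{"dx":0,"dy":0,"dz":0.02,"wx":0,"wy":0,"wz":0,"grip":1},{"dx":0,"dy":0,"dz":0.03,"wx":0,"wy":0,"wz":0,"grip":1},{"dx":0,"dy":0,"dz":0.03,"wx":0,"wy":0,"wz":0,"grip":1},{"dx":0,"dy":0,"dz":0.01,"wx":0,"wy":0,"wz":0,"grip":1},{"dx":0.006,"dy":0.025,"dz":0,"wx":0,"wy":0,"wz":-0.016,"grip":1},{"dx":0.006,"dy":0.03,"dz":0,"wx":0,"wy":0,"wz":-0.016,"grip":1},{"dx":0.006,"dy":0.03,"dz":0,"wx":0,"wy":0,"wz":-0.016,"grip":1},{"dx":0.006,"dy":0.03,"dz":0,"wx":0,"wy":0,"wz":-0.016,"grip":1},{"dx":0.006,"dy":0.03,"dz":0,"wx":0,"wy":0,"wz":-0.016,"grip":1}]' 45
python3 -m jog '[{"dx":0.006,"dy":0.03,"dz":0,"wx":0,"wy":0,"wz":-0.016,"grip":1},{"dx":0.006,"dy":0.03,"dz":0,"wx":0,"wy":0,"wz":-0.016,"grip":1},{"dx":0.006,"dy":0.03,"dz":0,"wx":0,"wy":0,"wz":-0.016,"grip":1},{"dx":0.006,"dy":0.03,"dz":0,"wx":0,"wy":0,"wz":-0.016,"grip":1},{"dx":0.006,"dy":0.03,"dz":0,"wx":0,"wy":0,"wz":-0.016,"grip":1},{"dx":0.006,"dy":0.03,"dz":0,"wx":0,"wy":0,"wz":-0.016,"grip":1},{"dx":0.006,"dy":0.03,"dz":0,"wx":0,"wy":0,"wz":-0.016,"grip":1},{"dx":0.006,"dy":0.015,"dz":0,"wx":0,"wy":0,"wz":-0.016,"grip":1},{"dx":0.006,"dy":0.004,"dz":0,"wx":0,"wy":0,"wz":-0.0145,"grip":1},{"dx":0,"dy":0,"dz":0,"wx":0,"wy":0,"wz":0,"grip":1}]' 45
python3 -m jog '[{"dx":0,"dy":0,"dz":0,"wx":0,"wy":0,"wz":0,"grip":1},{"dx":0,"dy":0,"dz":0,"wx":0,"wy":0,"wz":0,"grip":1},{"dx":0,"dy":0,"dz":0,"wx":0,"wy":0,"wz":0,"grip":1},{"dx":0,"dy":0,"dz":0,"wx":0,"wy":0,"wz":0,"grip":1},{"dx":0,"dy":0,"dz":0,"wx":0,"wy":0,"wz":0,"grip":1}]' 45
```

```text
time_s: 14.0
ee_pos: [499.2, -184.3, 163.0]
ee_rot: [180.0, -0.1, -179.6]
force: [-0.1, -0.8, -3.3]
gripper_width: 15.4
time_s: 15.0
ee_pos: [554.2, 43.5, 163.3]
ee_rot: [-180.0, -0.0, 172.4]
force: [0.1, -0.6, -3.5]
gripper_width: 15.5
time_s: 15.5
ee_pos: [553.7, 43.1, 164.0]
ee_rot: [180.0, 0.0, 172.3]
force: [-0.2, 0.7, -3.9]
gripper_width: 15.8
```

```bash
python3 -m jog '[{"dx":0,"dy":0,"dz":-0.01,"wx":0,"wy":0,"wz":-0.001,"grip":1},{"dx":0,"dy":0,"dz":-0.015,"wx":0,"wy":0,"wz":0,"grip":1},{"dx":0,"dy":0,"dz":-0.015,"wx":0,"wy":0,"wz":0,"grip":1},{"dx":0,"dy":0,"dz":-0.008,"wx":0,"wy":0,"wz":0,"grip":1},{"dx":0,"dy":0,"dz":0,"wx":0,"wy":0,"wz":0,"grip":1},{"dx":0,"dy":0,"dz":0,"wx":0,"wy":0,"wz":0,"grip":1},{"dx":0,"dy":0,"dz":0,"wx":0,"wy":0,"wz":0,"grip":1}]' 45
python3 - <<'E'
from h import *
s=env.state();p=s['ee_pos'];print(p,s['ee_rot'],s['force'])
snap('wrist','w9');snap('top','t9')
a=np.radians(-7.75);ax=np.array([np.cos(a),np.sin(a)])
for o in(0.7,):
  h=p[:2]+ax*(o-76);print('pred hole',h,px('w9',[*h,62]),px('w9',[*h,52]))
d=np.array([554.2,43.7])-76*ax;print('dowel tip pred',d,px('w9',[*d,43]),'pred plate corner')
im=cv2.imread('pics/w9.png')[60:220,160:360];cv2.imwrite('pics/w9b.png',cv2.resize(im,None,fx=3.75,fy=3.75,interpolation=2))
E
```

```text
time_s: 16.2
ee_pos: [554.3, 43.4, 116.6]
ee_rot: [180.0, 0.1, 172.2]
force: [0.1, 0.7, -2.8]
gripper_width: 15.7
[554.33742044  43.44376231 116.60730496] [1.79978537e+02 8.64554818e-02 1.72247905e+02] [ 0.0955451   0.68510872 -2.75080352]
pred hole [479.72521836  53.59803736] [261.9  94.7] [261.9  94.8]
dowel tip pred [478.8941918  53.9486707] [262.1  93.6] pred plate corner
```

View pics/w9b.png

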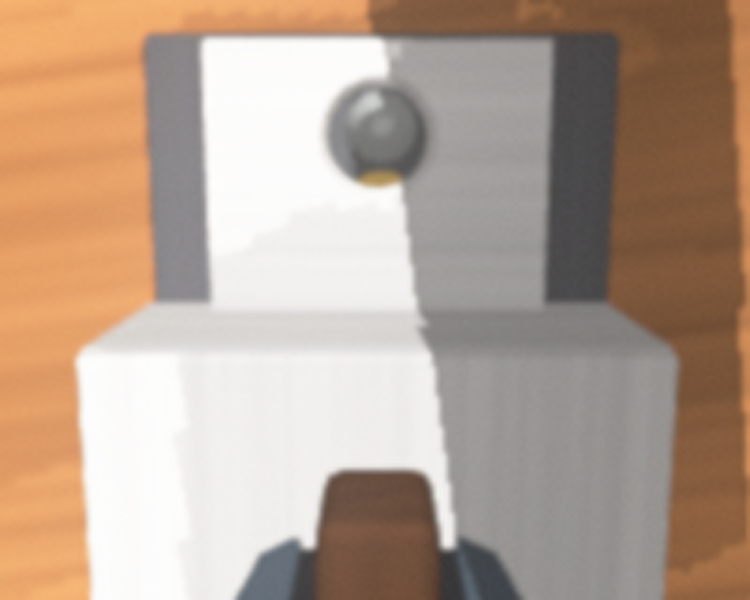

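The large hole (centre about (378,133) in the crop) sits right over the large dowel (about (377,126)), with parallel edges and under 1 mm off. Descending onto the dowels with a force check.

```bash
python3 -m jog '[{"dx":-0.0006,"dy":0,"dz":-0.004,"wx":0,"wy":0,"wz":0,"grip":1},{"dx":0,"dy":0,"dz":-0.004,"wx":0,"wy":0,"wz":0,"grip":1},{"dx":0,"dy":0,"dz":-0.004,"wx":0,"wy":0,"wz":0,"grip":1},{"dx":0,"dy":0,"dz":-0.004,"wx":0,"wy":0,"wz":0,"grip":1},{"dx":0,"dy":0,"dz":-0.003,"wx":0,"wy":0,"wz":0,"grip":1},{"dx":0,"dy":0,"dz":0,"wx":0,"wy":0,"wz":0,"grip":1},{"dx":0,"dy":0,"dz":0,"wx":0,"wy":0,"wz":0,"grip":1}]' 45
```

```text
time_s: 17.0
ee_pos: [553.2, 43.4, 96.9]
ee_rot: [180.0, -0.0, 172.2]
force: [0.1, -0.3, -2.4]
gripper_width: 16.1
```

```bash
python3 -m jog '[{"dx":0,"dy":0,"dz":-0.003,"wx":0,"wy":0,"wz":0,"grip":1},{"dx":0,"dy":0,"dz":-0.003,"wx":0,"wy":0,"wz":0,"grip":1},{"dx":0,"dy":0,"dz":-0.003,"wx":0,"wy":0,"wz":0,"grip":1},{"dx":0,"dy":0,"dz":-0.002,"wx":0,"wy":0,"wz":0,"grip":1},{"dx":0,"dy":0,"dz":0,"wx":0,"wy":0,"wz":0,"grip":1},{"dx":0,"dy":0,"dz":0,"wx":0,"wy":0,"wz":0,"grip":1}]' 45
```

```text
time_s: 17.6
ee_pos: [553.2, 43.4, 85.9]
ee_rot: [180.0, -0.0, 172.2]
force: [0.2, 0.2, -2.7]
gripper_width: 15.8
```

```bash
python3 -m jog '[{"dx":0,"dy":0,"dz":-0.002,"wx":0,"wy":0,"wz":0,"grip":1},{"dx":0,"dy":0,"dz":-0.002,"wx":0,"wy":0,"wz":0,"grip":1},{"dx":0,"dy":0,"dz":-0.001,"wx":0,"wy":0,"wz":0,"grip":1},{"dx":0,"dy":0,"dz":0,"wx":0,"wy":0,"wz":0,"grip":1},{"dx":0,"dy":0,"dz":0,"wx":0,"wy":0,"wz":0,"grip":1}]' 55
python3 -m jog '[{"dx":0,"dy":0,"dz":-0.001,"wx":0,"wy":0,"wz":0,"grip":1},{"dx":0,"dy":0,"dz":-0.001,"wx":0,"wy":0,"wz":0,"grip":1},{"dx":0,"dy":0,"dz":0,"wx":0,"wy":0,"wz":0,"grip":1},{"dx":0,"dy":0,"dz":0,"wx":0,"wy":0,"wz":0,"grip":1}]' 55
```

```text
time_s: 18.1
ee_pos: [553.5, 43.4, 81.5]
ee_rot: [180.0, 0.1, 172.3]
force: [-1.3, -0.3, 3.2]
gripper_width: 15.6
time_s: 18.5
ee_pos: [553.5, 43.4, 79.4]
ee_rot: [180.0, 0.1, 172.2]
force: [-0.8, -0.1, 6.9]
gripper_width: 15.8
```

```bash
python3 -m jog '[{"dx":0,"dy":0,"dz":-0.0007,"wx":0,"wy":0,"wz":0,"grip":1},{"dx":0,"dy":0,"dz":0,"wx":0,"wy":0,"wz":0,"grip":1},{"dx":0,"dy":0,"dz":0,"wx":0,"wy":0,"wz":0,"grip":1}]' 60
python3 -m jog '[{"dx":0,"dy":0,"dz":-0.0007,"wx":0,"wy":0,"wz":0,"grip":1},{"dx":0,"dy":0,"dz":0,"wx":0,"wy":0,"wz":0,"grip":1},{"dx":0,"dy":0,"dz":0,"wx":0,"wy":0,"wz":0,"grip":1}]' 60
```

```text
time_s: 18.8
ee_pos: [553.5, 43.4, 78.9]
ee_rot: [180.0, 0.1, 172.2]
force: [-1.1, -0.7, 6.7]
gripper_width: 15.5
time_s: 19.1
ee_pos: [553.6, 43.4, 78.8]
ee_rot: [180.0, 0.1, 172.2]
force: [-0.5, 0.5, 11.4]
gripper_width: 15.6
```

```bash
python3 -m jog '[{"dx":0,"dy":0,"dz":-0.0008,"wx":0,"wy":0,"wz":0,"grip":1},{"dx":0,"dy":0,"dz":0,"wx":0,"wy":0,"wz":0,"grip":1},{"dx":0,"dy":0,"dz":0,"wx":0,"wy":0,"wz":0,"grip":1},{"dx":0,"dy":0,"dz":0,"wx":0,"wy":0,"wz":0,"grip":1},{"dx":0,"dy":0,"dz":0,"wx":0,"wy":0,"wz":0,"grip":1}]' 60
python3 - <<'E'
from h import *
snap('wrist','w10');b=snap('scene','s10');t=snap('top','t10')
w=cv2.imread('pics/w10.png')[60:260,130:390]
o=np.hstack([cv2.resize(w,(455,350),interpolation=2),cv2.resize(b[130:250,200:318],(344,350),interpolation=2)])
o2=cv2.resize(t[90:260,100:458],(799,240),interpolation=2)
cv2.imwrite('pics/fin.png',np.vstack([o,o2])); s=env.state();print(s['force'],s['torque'],s['ee_rot'],s['ee_pos'])
E
```

```text
time_s: 19.6
ee_pos: [553.6, 43.4, 78.8]
ee_rot: [180.0, 0.1, 172.2]
force: [-2.4, -0.9, 15.6]
gripper_width: 15.8
[-2.59062088 -0.59033945 16.88908589] [-0.0583095   0.88365837 -0.00712492] [1.79974308e+02 1.03419652e-01 1.72247465e+02] [553.63601981  43.44054595  78.8141097 ]
```

View pics/fin.png

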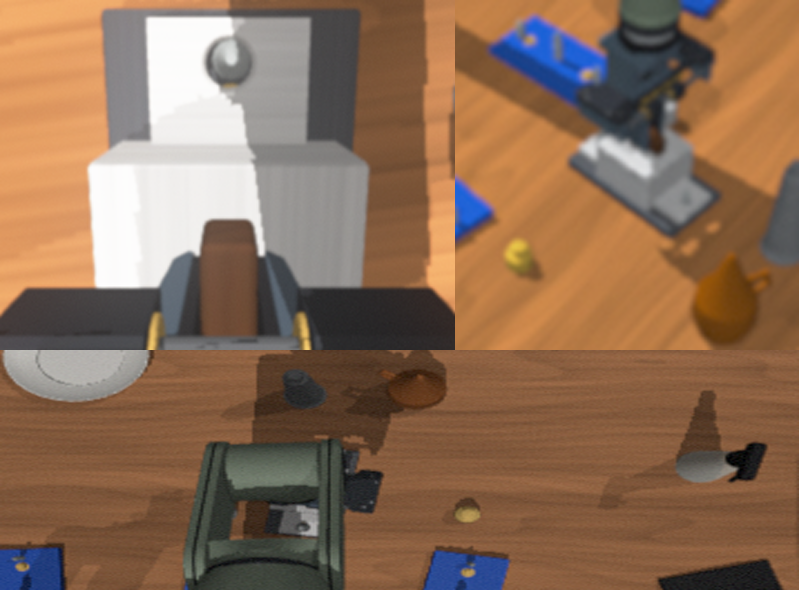

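The final picture shows the cover down, the large dowel through its hole, and the bystanders in place. The stop height of 78.8 matches the flush value (63.9+15). A 0.88 N·m moment about y suggests the near end carries more of the load, so I'll level it slightly and compare.

```bash
python3 -m jog '[{"dx":0,"dy":0,"dz":0,"wx":0,"wy":0.004,"wz":0,"grip":1},{"dx":0,"dy":0,"dz":0,"wx":0,"wy":0,"wz":0,"grip":1},{"dx":0,"dy":0,"dz":0,"wx":0,"wy":0,"wz":0,"grip":1},{"dx":0,"dy":0,"dz":0,"wx":0,"wy":0,"wz":0,"grip":1}]' 60
python3 -c "
from h import *
s=env.state();print(s['force'],s['torque'],s['ee_rot'],s['ee_pos'])"
```

```text
time_s: 20.15
ee_pos: [553.6, 43.5, 78.8]
ee_rot: [-180.0, -0.1, 172.2]
force: [-5.6, -0.6, 15.8]
gripper_width: 15.4
[-5.63549395 -0.60082658 15.81543692] [-0.02002585  0.51969546 -0.02904559] [-1.79996664e+02 -1.08567676e-01  1.72249947e+02] [553.57740216  43.45192083  78.8220741 ]
```

```bash
python3 -m jog '[{"dx":-0.0006,"dy":0,"dz":-0.0006,"wx":0,"wy":0.002,"wz":0,"grip":1},{"dx":0,"dy":0,"dz":0,"wx":0,"wy":0,"wz":0,"grip":1},{"dx":0,"dy":0,"dz":0,"wx":0,"wy":0,"wz":0,"grip":1},{"dx":0,"dy":0,"dz":0,"wx":0,"wy":0,"wz":0,"grip":1}]' 60
python3 -c "
from h import *
s=env.state();print(s['force'],s['torque'],s['ee_rot'],s['ee_pos'])"
```

```text
time_s: 20.55
ee_pos: [553.6, 43.5, 78.8]
ee_rot: [-180.0, -0.1, 172.3]
force: [-4.8, -0.6, 18.1]
gripper_width: 15.8
[-4.81459736 -0.6171752  18.07204589] [-0.08340844  0.47460633  0.01218586] [-1.79994522e+02 -1.33216360e-01  1.72252707e+02] [553.57115642  43.4660221   78.81696967]
```

Further turning is now resisted (0.11° commanded, about 0.02° moved) and the height is unchanged, so both ends bear on the plate. Handing in.

```bash
python3 -c "
from h import *
s=env.state();print(s['force'],s['ee_pos'],s['gripper_width'],s['time_s'])
print(env.job_done())"
```

```text
[-4.81459736 -0.6171752  18.07204589] [553.57115642  43.4660221   78.81696967] 15.844936715200868 20.55
the job is handed in; nothing more can be done
None
```

The dispenser is reloaded. The spool is on the spindle and let go, and the cover is over it on its dowels. I handed the job in at about 20.6 s with the rib still gripped at 60 N and the cover pushed down with about 18 N.

**Spool:** it met the plate at the expected height (TCP 20.3 mm against 20.5). A picture after release showed it flat, with the spindle in its bore.

**Cover:** it stopped at 78.8 mm against 78.9 expected for flush. I saw the large dowel through the large hole. The small-hole end was hidden from the wrist camera, so I judged it from the fit, height and force.

**Disagreement:** at first the wrist moment (0.88 N·m) suggested the near end was carrying more of the load. I levelled the tool by about 0.25°, after which it resisted turning. About 0.47 N·m and 5 N of side force were left, so I took both ends as seated but could not read the pin travel directly.

**Bystanders:** the cone, jug, weight and sprayer looked unmoved in the last picture. The tin was last seen standing after the spool was placed; the arm hid it at the end.

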